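# Unlock the folding lid stay and shut the tool chest

### The arm

A 6-joint arm with a two-finger parallel gripper is mounted at the origin on the work surface. World frame = base frame: x ahead of the robot, y to its left, z up, the work surface at z = 0. Lengths are in mm, angles in rad, forces in N, time in s.
With the tool pointing down it reaches from about 325 to 925 mm from the base axis. Payload 3.1 kg.
Tool frame: the origin (TCP) lies between the finger pads; the fingertips stand 25 mm ahead of it and the grasp point (between the pads) lies 6 mm ahead of it; z points along the fingers, y is the line along which they close (so a half turn about z gives the same grasp; the last joint's range is limited). The gripper opens to 85 mm and grips with 20 to 120 N. Pads are 22 mm wide; open, the fingers measure 114 mm over their backs; the gripper's body (76 mm by 85 mm) begins 54 mm behind the grasp point. The pads swing forward as they close: fully open they stand 13 mm farther back than shut.
Start: joints at [-1.432, 0.217, 1.613, -0, 1.311, -0.112], TCP at [155.133, -605.453, 256.3] pointing down, gripper open.
Joint ranges: [-2.75, 2.75], [-0.78, 2.1], [0.31, 2.55], [-1.13, 4.27], [0.13, 2.63], [-2.58, 2.58]. Speed limits (rad/s): [2.79, 2.79, 3.14, 3.14, 3.14, 3.14].

### API

Orientations are given as a unit quaternion [w, x, y, z].
In Python, from bench import r, ungrasp, clamp, planner, viewer, spotter gives the robot as it stands. Calls block until the motion is done:
- r.goto(position, orientation): joint-space move of the TCP to a pose.
- r.move_l(position, rot=None, vel=150): straight line of the TCP; rot=None keeps the orientation; vel is the mean speed in mm/s.
- r.goto_joints(angles): joint-space move.
- ungrasp() and clamp(newtons=None): open the fingers fully, or close them until they stop; newtons is the grip in N (None keeps the last).
- r.dwell(seconds).
- planner.solve_ik(position, orientation): joint angles nearest the present ones, or None.
- viewer.read_camera(name): name is "side" or "top" or "wrist"; returns the picture (480x640x3 uint8, blue, green, red); there is no depth.
- viewer.get_calibration(name): a dict with "K" (3x3 intrinsics, pixels), "dist_coeffs" ([k1, k2, p1, p2, k3] as OpenCV has them; the pictures are not rectified), "extrinsics" (4x4, takes a point from camera to world coordinates); the wrist camera has in their place "hand_eye" (4x4, takes a point from camera to tool coordinates, whose origin is the TCP and whose axes are the flange's). Camera axes: x right, y up, looking along -z (the intrinsics and any distortion apply to the point x, -y, -z); pixel columns grow to the right and rows downward; lengths in mm; the calibration is good to about 2 mm. A picture is of the moment at which its call begins: read the wrist's pose just before it. get_calibration takes no time and is no camera call.
A pose or a line that the arm cannot do raises r.Unreachable and nothing moves.
- r.job_done(): hands the job in; it is judged then, once.
Trained networks look in the newest picture that a camera, given by its name, has taken for a name from the list of things; names that differ only in an ending like _2 or _b are one class to them, and where a whole thing is asked for, a point or a joint stands for the part that bears it (a point fixed in the world has none). Each returns a list of dicts, best first, with "confidence" (0 to 1); they miss things now and then, are a little off and sometimes report something else, mostly with a low value. They report only what shows in the picture. A call takes as long as a camera call.
- spotter.recognise(label, camera): "rect" ([left, top, right, bottom] in pixels, round what is visible of it).
- spotter.regions_of(label, camera): "region" (480x640 bool, what is visible of it) and "rect" ([left, top, right, bottom] in pixels, round what is visible of it).
Readings, each from a call of its own:
- r.current_clock(): time.
- r.current_joints(): joint angles.
- r.current_joint_vel(): joint speeds.
- r.current_joint_efforts(): joint torques, N m.
- r.current_tool_pos(): TCP position.
- r.current_ee_rot(): TCP orientation.
- r.current_contact_force(): force on the tool from outside, world axes, zero at the start.
- r.current_ft_torque(): the same for the moment, N m.
- r.current_finger_gap(): finger opening in mm.
- r.current_grasp_force(): force on a finger pad.
Only numpy, scipy, OpenCV 4.12 (cv2) and the standard library are available. Lean on these libraries where they do the work, as an engineer would, in place of code of your own. Each camera call takes 0.05 s, during which the arm holds its last target. There are 200 camera calls.

### The job

Shut the tool chest on the bench. Its lid is propped by a locked folding stay: take the stay's knee by its pin and lift it past centre to unlock it while the lid is still up, then lower the lid under control by its pull bar until it is fully closed, and let go. The chest stands loose, so work by feel: let the pin find its own path and never strain it along the stay's link by more than 10 N, never heave the chest up with more than 20 N or bang or press it down with more than 60 N, keep it within a few millimetres of its place, never let the lid drop or slam, and leave the other things on the bench alone.

Things in the scene. Friction and masses are not known exactly. Their poses are not given: they have to be found in the camera images.
- chest: Blue wooden chest, 240 (x) x 215 (y) x 85 mm high, 3.8 kg with its lid, loose on the bench: a sideways pull of about 15 to 25 N slides it, less while it is being lifted. Origin: centre of its underside. Its own axes: the lid hinge runs along its x at the +y top edge, its front is the -y side, the stay is outside its +x side. Yaw within 0.3 rad of the world axes.
- lid (a joint): Lid angle about its hinge, rad: 0 shut, grows opening; starts at 1.48, nearly upright against its back stop. Lid 240 x 215 x 12 mm, 0.5 to 0.8 kg. It cannot be lowered while the stay is locked; unlocked, friction may hold it in places but lower down it can fall by its weight.
- knee (a joint): Fold angle of the stay's knee, rad: 0 locked on its stop (start), 0.30 both links in line (centre), more is unlocked; about 3.3 with the lid shut. Up to centre the knee squeezes a stiff rubber bush in the stay's foot: the pull needed along its path rises to 8 to 13 N, then drops away and the knee tends to jump on.
- pin (a joint): Give of the knee pin in its rubber seat along the stay's lower link, m: 0 unloaded, plus away from the stay's foot; 1 mm for every 8 N pulled or pushed along the link, that is square to the way the knee moves. Far too small to be read well; it is to be felt.
- knee_pin (a point): Middle of the free length of the knee pin: round steel, 14 mm thick, along the chest's x, standing 60 mm out of the stay with a 19 mm end button; free 24 mm to the stay side of this point and 23 mm beyond. Start height about 145 mm. To unlock, it goes up and to the chest's front (-y) on a gentle curve, more up than forward, to be found by feel: centre is about 15 mm along it, 25 mm is well past.
- hinge_mid (a point): Middle of the lid's hinge line (along the chest's x), 85 mm above the bench on the chest's +y edge.
- lid_bar (a point): Middle of the pull bar: round steel, 14 mm thick, 130 mm long along the chest's x, its axis 40 mm beyond the lid's free edge, on two posts 58 mm either side of the middle. Axis 255 mm from the hinge line and 6 mm above the lid's underside: some 340 mm above the bench when the lid is up, 91 mm above it in front of the chest when shut.
- clamp: Red-jawed bar clamp lying behind the chest, 160 mm long, 0.5 kg; a bystander. Origin under its bar.
- glue: White glue bottle 150 mm tall, 56 mm wide, standing behind the chest; a bystander. Origin at its base.
- offcut: Pale wood offcut 70 x 120 x 32 mm lying off the front corner on the stay side; a bystander. Origin at its underside.
- mallet: Hammer lying in front of the chest; a bystander. Origin at its underside.

How it is judged:
By the outcome, as a careful person would: the job done as asked, in the order asked, and still so for the second after the job is handed in, with the robot touching nothing.
It also fails if it takes over 72 s, if anything falls off the work surface, if the arm or the gripper's body presses on something with over 40 N, if the wrist force passes 120 N, or if a joint passes its speed limit or range.

## Working session

There is one attempt and no reset: what is moved stays moved. The work goes in short steps, each a Python script; the robot and the scene stay as the last script left them, time stands still between calls to the robot, and variables do not carry over. Pictures are saved under pics/ and viewed, at most 10 in all, crops included, and the job is handed in when it is done.

```bash
ls; mkdir -p pics; python3 - <<'E'
from bench import r,viewer,spotter
import cv2,numpy as np
np.set_printoptions(precision=4,suppress=True)
print(r.current_clock(), r.current_ee_rot(), r.current_finger_gap(), r.current_contact_force())
for c in ["side","top"]:
    im=viewer.read_camera(c); cv2.imwrite(f"pics/{c}0.png",im)
    k=viewer.get_calibration(c); print(c,k["K"],k["dist_coeffs"],k["extrinsics"])
    for l in ["knee_pin","lid_bar","hinge_mid","chest","knee"]:
        print(l,[(np.round(d["rect"]),round(d["confidence"],2)) for d in spotter.recognise(l,c)][:3])
print(viewer.get_calibration("wrist"))
E
```

```text
pics
0.0 [-0.0012  0.9921  0.1251 -0.    ] 85.1577276962076 [ 0.8791 -0.7992 -0.6503]
side [[466.4262   0.     328.4928]
 [  0.     466.4262 231.69  ]
 [  0.       0.       1.    ]] [-0.0402  0.      0.      0.      0.    ] [[   0.9826    0.0971   -0.1586  434.6041]
 [  -0.1856    0.4583   -0.8692 -717.8168]
 [  -0.0118    0.8835    0.4683  612.9435]
 [   0.        0.        0.        1.    ]]
knee_pin [(array([348., 234., 375., 244.]), 0.6)]
lid_bar [(array([220., 137., 344., 252.]), 0.94)]
hinge_mid [(array([212., 140., 374., 350.]), 0.97), (array([178., 388., 343., 441.]), 0.63)]
chest [(array([214., 140., 373., 350.]), 0.69), (array([343., 235., 373., 241.]), 0.46)]
knee []
top [[437.0498   0.     318.2803]
 [  0.     437.0498 243.8987]
 [  0.       0.       1.    ]] [-0.0888  0.      0.      0.      0.    ] [[   0.0038    0.9958   -0.0918  502.7333]
 [  -0.9999    0.0029   -0.0106   10.2846]
 [  -0.0103    0.0918    0.9957 1195.2517]
 [   0.        0.        0.        1.    ]]
knee_pin [(array([166., 270., 239., 303.]), 0.3)]
lid_bar [(array([232., 226., 264., 345.]), 0.56), (array([261., 230., 284., 233.]), 0.21)]
hinge_mid [(array([230., 209., 346., 347.]), 0.7)]
chest [(array([230., 209., 344., 349.]), 0.83)]
knee [(array([260., 228., 284., 233.]), 0.63)]
{'K': array([[394.7863,   0.    , 315.3827],
       [  0.    , 394.7863, 244.4128],
       [  0.    ,   0.    ,   1.    ]]), 'dist_coeffs': array([0.0183, 0.    , 0.    , 0.    , 0.    ]), 'hand_eye': array([[  -0.0003,    0.9451,    0.3268,   83.6675],
       [   1.    ,    0.    ,    0.0007,   -0.1726],
       [   0.0007,    0.3268,   -0.9451, -117.4607],
       [   0.    ,    0.    ,    0.    ,    1.    ]])}
```

View pics/side0.png

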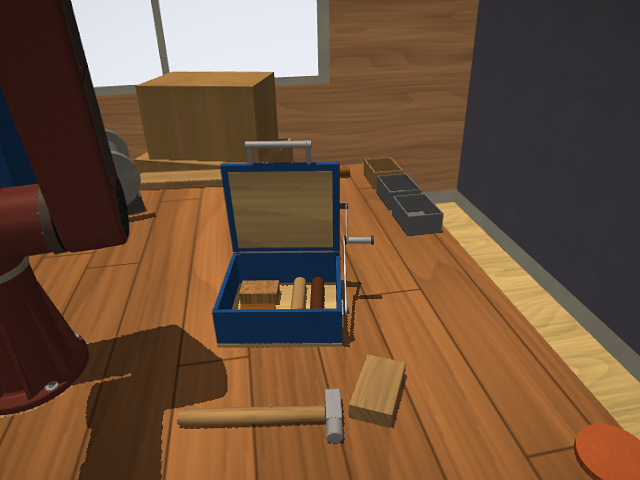

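View pics/top0.png

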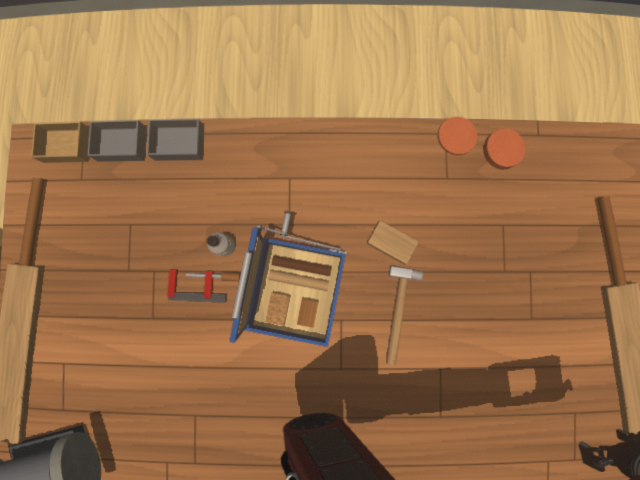

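The side view shows the chest with its lid up: bar at (246–311, 143), pin at (346–373, 240), front top edge at (215–342, 311). In the top view the pin is near (288, 222) and the front corners near (345, 252) and (328, 345). I'll enlarge both for corner picking.

```bash
python3 - <<'E'
import cv2
a=cv2.imread("pics/top0.png")[200:350,225:355]; cv2.imwrite("pics/topc.png",cv2.resize(a,None,fx=4,fy=4,interpolation=cv2.INTER_CUBIC))
a=cv2.imread("pics/side0.png")[130:280,210:380]; b=cv2.imread("pics/side0.png")[280:355,210:380]
c=cv2.imread("pics/side0.png")[130:355,335:380]
A=cv2.resize(a,None,fx=3,fy=3,interpolation=cv2.INTER_CUBIC);B=cv2.resize(b[:50],None,fx=3,fy=3,interpolation=cv2.INTER_CUBIC)
import numpy as np
L=np.vstack([A,B]); C=cv2.resize(c,(45*5,600*1)[:2] if 0 else (120*2,600),interpolation=cv2.INTER_CUBIC)
cv2.imwrite("pics/sidec.png",np.hstack([L,C]))
E
```

```text
(no output)
```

View pics/topc.png

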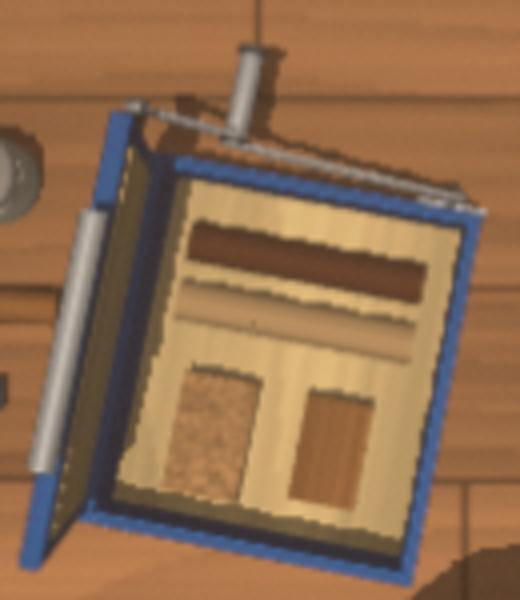

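View pics/sidec.png

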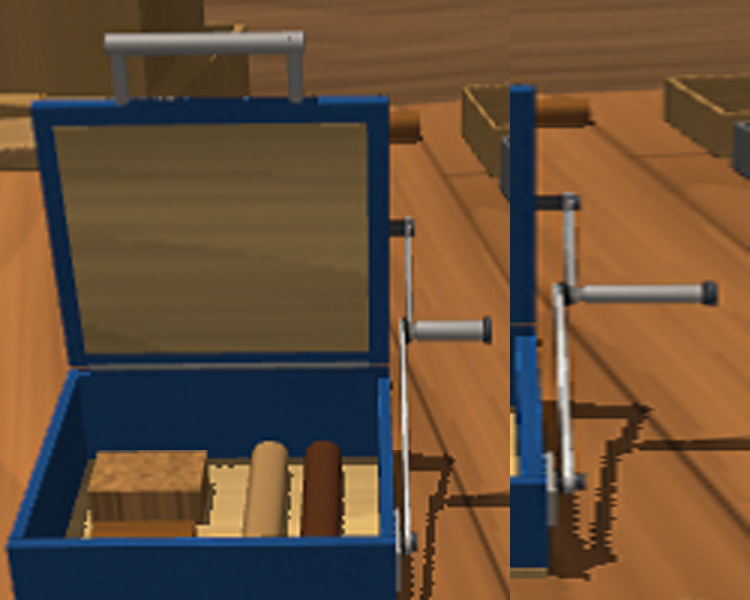

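```bash
cat > h.py <<'E'
import numpy as np,cv2
from bench import r,ungrasp,clamp,planner,viewer,spotter
np.set_printoptions(precision=3,suppress=True)
def proj(cam,P,T=None):
    k=viewer.get_calibration(cam); E=k["extrinsics"] if T is None else T@k["hand_eye"]
    P=np.atleast_2d(P); c=(P-E[:3,3])@E[:3,:3]; c=c*[1,-1,-1]
    return cv2.projectPoints(c.reshape(-1,1,3),np.zeros(3),np.zeros(3),k["K"],k["dist_coeffs"])[0].reshape(-1,2)
def C2W(pose,P):
    x,y,a=pose; P=np.atleast_2d(P); c,s=np.cos(a),np.sin(a)
    return np.c_[x+c*P[:,0]-s*P[:,1],y+s*P[:,0]+c*P[:,1],P[:,2]]
def bar(th,x=0): # bar in chest frame at lid angle
    rr=255;o=6
    return [x,107.5-rr*np.cos(th)+o*np.sin(th),85+rr*np.sin(th)+o*np.cos(th)]
E
python3 - <<'E'
from h import *
from scipy.optimize import least_squares
obs={"top":np.array([[345.75,252.5],[327.5,345.75],[248,252.75],[235.5,317.5],[285.9,223.75],[340,249]]),
"side":np.array([[341,310],[213.3,311.7],[311,144],[245.3,144.3],[359.3,240],[346.6,310.7]])}
def model(q):
    return C2W(q[:3],np.array([[120,-107.5,85],[-120,-107.5,85],bar(q[3],65),bar(q[3],-65),q[4:7],[130,q[7],q[8]]]))
f=lambda q:np.r_[(np.vstack([proj(c,model(q))-obs[c] for c in obs])).ravel()]
s=least_squares(f,[480,75,-.15,1.48,160,20,145,-90,75],loss="soft_l1",x_scale=[10,10,.1,.1,10,10,10,10,10])
print(s.x); print(f(s.x).reshape(-1,2)); print(model(s.x))
np.save("q.npy",s.x)
E
```

```text
[483.25   81.755  -0.184   1.474 158.902  48.421 145.625 -93.213  72.907]
[[-0.771  0.684]
 [-0.029  1.165]
 [ 0.299  0.117]
 [-0.363  0.635]
 [ 0.002 -0.008]
 [-0.007 -0.32 ]
 [ 1.576  0.307]
 [-1.145 -0.171]
 [ 0.787 -0.374]
 [ 0.041  0.238]
 [-0.007  0.001]
 [ 1.076  0.029]]
[[581.508 -45.923  85.   ]
 [345.576  -1.922  85.   ]
 [563.455 157.277 339.395]
 [435.659 181.11  339.395]
 [648.336 100.224 145.625]
 [593.958 -33.711  72.907]]
```

```bash
cat >> h.py <<'E'
from scipy.spatial.transform import Rotation as Ro
q=np.load("q.npy"); pose=q[:3]; Rc=Ro.from_euler("z",pose[2]).as_matrix()
def quat(t): # tool tilted t rad: tool z=(0,sin t,-cos t) in chest frame, x = chest x
    z=np.array([0,np.sin(t),-np.cos(t)]);x=np.array([1.,0,0]);y=np.cross(z,x)
    M=Rc@np.c_[x,y,z]; a=Ro.from_matrix(M).as_quat(); return np.r_[a[3],a[:3]],M
def F(n=1): return np.mean([r.current_contact_force() for _ in range(n)],0)
E
python3 - <<'E'
from h import *
t=np.arctan2(.457,.89); Q,M=quat(t); pin=C2W(pose,[q[4]+7,q[5],q[6]])[0]
for d in (110,0,-40):
    p=pin-M[:,2]*(6+d); print(d,p,planner.solve_ik(p,Q))
for tt in (.5,.78,1.05,1.3):
    Qb,Mb=quat(tt)
    for th in (1.474,1,.5,0):
        b=C2W(pose,bar(th))[0]; s=planner.solve_ik(b-Mb[:,2]*6,Qb); print(tt,th,s)
p=pin-M[:,2]*116
r.goto(p,Q); print(r.current_clock(),r.current_tool_pos()-p,F(3))
T=np.eye(4);T[:3,:3]=M;T[:3,3]=r.current_tool_pos()
im=viewer.read_camera("wrist")
print([(d["rect"],d["confidence"]) for d in spotter.recognise("knee_pin","wrist")])
P=C2W(pose,[[q[4]-24,q[5],q[6]],q[4:7],[q[4]+23,q[5],q[6]]]);uv=proj("wrist",P,T);print(uv)
for u in uv: cv2.drawMarker(im,tuple(int(v) for v in u),(0,0,255),0,10)
cv2.imwrite("pics/w1.png",im)
E
```

```text
110 [645.503  46.852 248.816] [-0.238  0.255  1.642  0.492  1.306  1.371]
0 [654.715  96.246 150.963] [-0.157  0.373  1.69   0.531  1.124  1.353]
-40 [658.065 114.208 115.379] [-0.128  0.426  1.696  0.55   1.062  1.344]
0.5 1.474 [-0.075 -0.153  1.891  0.508  1.371  1.585]
0.5 1 [-0.322 -0.162  1.968  0.5    1.43   1.338]
0.5 0.5 [-0.51  -0.047  2.041  0.485  1.348  1.088]
0.5 0 [-0.578  0.169  2.088  0.508  1.144  0.902]
0.78 1.474 [-0.213 -0.144  1.973  0.793  1.408  1.368]
0.78 1 [-0.459 -0.107  2.011  0.745  1.519  1.145]
0.78 0.5 [-0.636  0.056  2.04   0.689  1.48   0.898]
0.78 0 [-0.698  0.299  2.048  0.685  1.316  0.697]
1.05 1.474 [-0.315 -0.087  2.041  1.041  1.489  1.174]
1.05 1 [-0.555 -0.011  2.045  0.944  1.63   0.989]
1.05 0.5 [-0.721  0.191  2.029  0.843  1.623  0.756]
1.05 0 [-0.778  0.457  1.995  0.805  1.496  0.557]
1.3 1.474 [-0.375  0.008  2.089  1.242  1.594  1.015]
1.3 1 [-0.609  0.108  2.066  1.101  1.747  0.866]
1.3 0.5 [-0.767  0.336  2.011  0.961  1.763  0.652]
1.3 0 [-0.822  0.616  1.938  0.891  1.666  0.464]
3.475 [ 0.118 -0.866  0.014] [-0.243  0.039 -0.259]
[([298.2, 211.7, 330.1, 311.4], 0.91)]
[[314.209 293.417]
 [314.175 259.245]
 [314.139 224.44 ]]
```

View pics/w1.png

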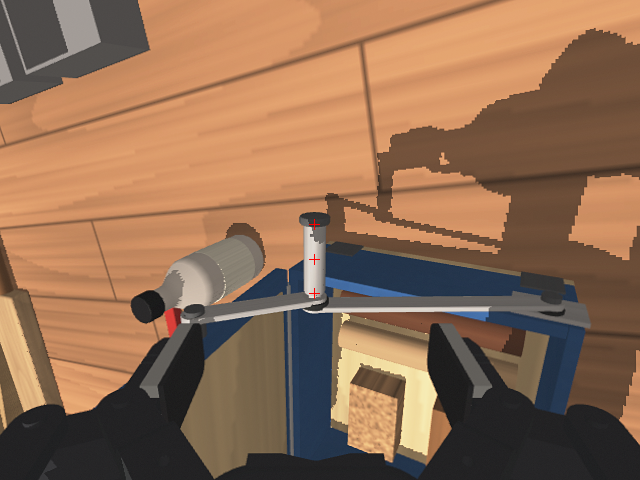

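The wrist view shows the pin at columns 302–328, rows 212–305, and the projected pose (red crosses at (314, 259)) lies on it. I'll descend and find the pin centre by touch from one side.

```bash
cat >> h.py <<'E'
TP=np.arctan2(.457,.89); QP,MP=quat(TP); L=MP[:,1]*np.sign((Rc.T@MP[:,1])[1]); N=-MP[:,2]; X=Rc[:,0]  # link dir (away from foot), path dir
pin0=C2W(pose,[q[4]+7,q[5],q[6]])[0]
E
python3 - <<'E'
from h import *
print("L",Rc.T@L,"N",Rc.T@N)
g=pin0+6*N
for d in (50,-4):
    r.move_l(g+d*N,vel=80); r.dwell(.15); f=F(3); print(d,f@L,f@N,f@X)
    if abs(f).max()>4: raise SystemExit
f0=f
def go(e):
    r.move_l(g-4*0-4*N*1-0*N-e*L,vel=60)
go(30); r.dwell(.15); print(r.current_clock(),(F(3)-f0)@L)
for e in np.arange(30.5,42,.5):
    go(e); r.dwell(.08); f=F(3)-f0
    if abs(f@L)>2: break
p=r.current_tool_pos(); gap=r.current_finger_gap()
print(e,f@L,f@N,f@X,gap,r.current_clock(),(p-g)@L,(p-g)@N,(p-g)@X)
E
```

```text
L [0.    0.89  0.457] N [ 0.    -0.457  0.89 ]
50 -0.5666289509286572 0.9287477908274154 -0.8422817689773354
-4 -0.005292179607733809 -0.05609620731784976 0.6837282660398599
6.4 0.10985173618276145
36.5 2.6764688120813407 0.2447560714780992 -0.2986998143133118 85.46930841443029 10.7333 -36.124701411360675 -3.9351281428237908 0.05722673489929164
```

```bash
python3 - <<'E'
from h import *
g=pin0+6*N
r.move_l(g-4*N,vel=80); r.move_l(g,vel=40); r.dwell(.25)
f0=F(6); p=r.current_tool_pos(); d=(p-g); print("err",d@L,d@N,d@X)
c=g-(d@L+.1)*L-(d@N)*N
r.move_l(c,vel=20); r.dwell(.15); print(((r.current_tool_pos()-g)@L))
clamp(40); r.dwell(.1); 
for i in range(3):
    f=F(5)-f0; print("f",f@L,f@N,f@X,r.current_finger_gap(),r.current_clock())
    if abs(f@L)<1: break
    c=c+np.clip(f@L/12,-.5,.5)*L; r.move_l(c,vel=20); r.dwell(.1)
np.savez("st.npz",c=c,f0=f0,g=g)
E
```

```text
err -0.2565055942636325 -0.06145932179977075 -0.042644798878391996
0.14760590107011368
f -0.3966390004225715 1.7226062141642653 -0.8400644150287442 12.50667568900458 13.0
```

```bash
cat > lift.py <<'E'
from h import *
S=np.load("st.npz"); c=S["c"];f0=S["f0"];c0=c.copy(); s=0; p0=r.current_tool_pos()
log=[]
a=0.
for i in range(34):
    Ld=np.cos(a)*L+np.sin(a)*N; Nd=-np.sin(a)*L+np.cos(a)*N
    f=F(3)-f0; fl,fn=f@Ld,f@Nd; p=r.current_tool_pos()-p0
    log.append((i,p@L,p@N,fl,fn,f[2],f@X)); 
    if abs(fl)>8 or f[2]<-18: print("ABORT"); break
    if p@N>27: break
    c=c+1.0*Nd+np.clip(fl/11,-.6,.6)*Ld
    a=max(p@N,0)/159
    r.move_l(c,vel=25); r.dwell(.05)
print(np.array(log)); print(r.current_clock(),r.current_finger_gap())
np.savez("st2.npz",c=c,f0=f0,p=p)
E
python3 lift.py
```

```text
[[  0.      0.      0.     -0.397   1.723   1.351  -0.84 ]
 [  1.     -0.133   0.435  -0.361  -3.645  -3.407   1.091]
 [  2.     -0.23    1.408  -0.869  -5.437  -5.229   2.369]
 [  3.     -0.421   2.562  -1.09   -7.469  -7.12    2.979]
 [  4.     -0.587   3.493  -1.176  -7.973  -7.587   3.236]
 [  5.     -0.77    4.328  -1.333  -9.01   -8.557   3.959]
 [  6.     -0.95    5.191  -1.516  -9.97   -9.47    4.955]
 [  7.     -1.122   6.007  -2.056  -9.445  -9.255   4.669]
 [  8.     -1.295   6.915  -1.891 -10.225  -9.839   4.851]
 [  9.     -1.489   7.858  -2.089  -9.885  -9.622   5.289]
 [ 10.     -1.775   9.109  -2.314  -9.317  -9.225   3.775]
 [ 11.     -1.952  10.22   -2.09   -9.308  -9.083   3.051]
 [ 12.     -2.122  11.3    -2.19   -7.993  -7.985   3.712]
 [ 13.     -2.298  12.362  -2.247  -7.762  -7.801   2.433]
 [ 14.     -2.493  13.486  -2.648  -8.554  -8.672   2.415]
 [ 15.     -2.676  14.77   -1.419  -7.005  -6.691   2.192]
 [ 16.     -2.84   15.925  -1.573  -5.135  -5.176   1.55 ]
 [ 17.     -3.003  16.936  -1.914  -4.731  -5.012  -0.399]
 [ 18.     -3.284  18.231  -0.834  -1.951  -2.088  -1.668]
 [ 19.     -3.452  19.074  -0.724  -0.941  -1.185  -1.727]
 [ 20.     -3.581  19.912   0.107  -0.447  -0.311  -1.251]
 [ 21.     -3.709  20.814   0.89   -0.983  -0.309  -1.544]
 [ 22.     -3.814  21.804   0.094  -1.598  -1.26   -2.733]
 [ 23.     -3.916  22.841   0.932  -0.965  -0.255  -2.778]
 [ 24.     -4.007  23.803   1.517  -2.448  -1.116  -2.604]
 [ 25.     -4.016  24.763   0.573  -1.723  -1.063  -1.866]
 [ 26.     -4.165  26.025   2.511   0.573   1.942  -3.445]
 [ 27.     -4.181  26.896   2.07    0.373   1.532  -3.878]
 [ 28.     -4.151  27.808   2.404  -0.663   0.912  -3.517]]
21.4 12.804215192203696
```

```bash
python3 - <<'E'
from h import *
S=np.load("st2.npz"); c=S["c"]
ungrasp(); r.dwell(.1); print("after open",F(3)-S["f0"])
r.move_l(c+60*N,vel=120); r.move_l(c+130*N,vel=200)
viewer.read_camera("side"); s=viewer.read_camera("side"); t=viewer.read_camera("top")
print([(d["rect"],d["confidence"]) for d in spotter.recognise("knee_pin","side")])
exp=C2W(pose,np.array([q[4],q[5],q[6]]))+(-4.15*L+27.8*N); print("expected",exp,proj("side",exp),proj("top",exp))
a=cv2.resize(s[130:330,200:400],(600,600),interpolation=cv2.INTER_CUBIC); cv2.imwrite("pics/s2.png",a)
print(r.current_clock())
T=.3;Qb,Mb=quat(T); b=C2W(pose,bar(q[3]))[0]
print(b,planner.solve_ik(b-Mb[:,2]*96,Qb),planner.solve_ik(b-Mb[:,2]*6,Qb),r.current_joints())
E
```

```text
after open [-0.845 -0.101  0.57 ]
[([347.6, 229.4, 374.2, 236.4], 0.55), ([212.7, 140.2, 375.8, 350.9], 0.4)]
expected [[645.331  84.111 168.46 ]] [[360.005 234.015]] [[291.859 223.685]]
23.55
[499.557 169.193 339.395] [-0.021 -0.18   1.719  0.296  1.553  1.737] [ 0.033 -0.129  1.829  0.298  1.383  1.741] [-0.277  0.219  1.611  0.481  1.387  1.37 ]
```

View pics/s2.png

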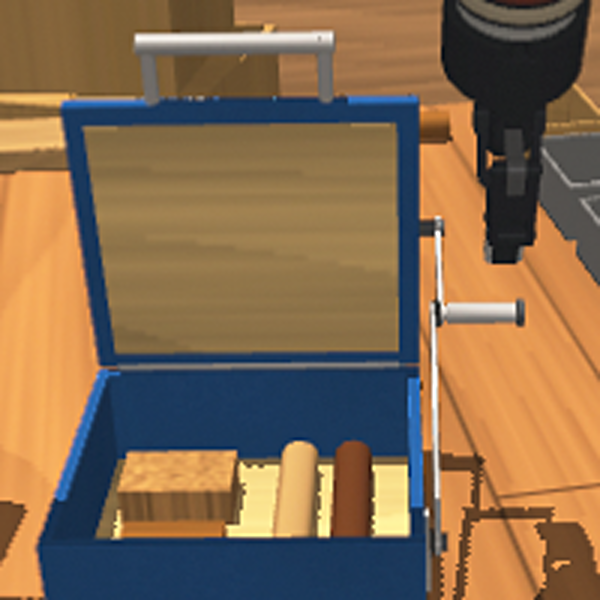

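The pin stayed raised: it is at (478, 312) in the crop, about (360, 234) in the full image, as expected. The chest and lid haven't moved. Next is the bar, again centred by touch.

```bash
cat >> h.py <<'E'
TB=.3; QB,MB=quat(TB); bar0=C2W(pose,bar(q[3]))[0]
E
python3 - <<'E'
from h import *
p=r.current_tool_pos(); r.move_l([p[0],p[1]-20,440],vel=250)
Z=MB[:,2]; Y=MB[:,1]*np.sign((Rc.T@MB[:,1])[1]); g=bar0-6*Z
r.goto(g-90*Z,QB); r.move_l(g-30*Z,vel=150); r.dwell(.1); print(F(3),r.current_clock())
r.move_l(g+3*Z,vel=60); r.dwell(.2); f0=F(5); print("f0",f0,(r.current_tool_pos()-g)@Y)
if abs(f0).max()>5: raise SystemExit
def go(e): r.move_l(g+3*Z+e*Y,vel=60)
go(31)
for e in np.arange(32,42,.7):
    go(e); r.dwell(.06); f=F(3)-f0
    if abs(f@Y)>2: break
p=r.current_tool_pos(); gap=r.current_finger_gap()
off=(p-g)@Y-(gap/2-7)
print(e,f@Y,f@Z,gap,(p-g)@Y,"bar offset",off,r.current_clock())
np.savez("sb.npz",f0=f0,off=off)
E
```

```text
[-0.619  1.428  0.303] 25.775
f0 [-1.121 -0.04   0.127] 0.16416157733091508
36.90000000000002 -5.553868893314944 -0.2593598869310769 85.6015448902706 35.90967465289394 bar offset 0.10890220775863924 29.8083
```

```bash
cat > low.py <<'E'
from h import *
import sys
S=np.load("sb.npz"); f0=S["f0"]
def tilt(th): return .3+(1-th/q[3])*.65
def tgt(th,dr,dx):
    Q,M=quat(tilt(th)); rad=Rc@np.array([0,-np.cos(th),np.sin(th)])
    return C2W(pose,bar(th))[0]-6*M[:,2]+dr*rad+dx*X,Q
def lower(th,dr,dx,stops,v,flim=18,zstop=None):
    log=[]
    for t in stops:
        c,Q=tgt(t,dr,dx); r.move_l(c,Q,vel=v); th=t
        f=F(3)-f0; rad=Rc@np.array([0,-np.cos(th),np.sin(th)]); tan=Rc@np.array([0,np.sin(th),np.cos(th)])
        fr,ft,fx=f@rad,f@tan,f@X; e=r.current_tool_pos()-c
        log.append((th,fr,ft,fx,f[2],dr,dx,e@rad,e@tan,r.current_clock()))
        if zstop and f[2]>zstop: print("STOP contact"); break
        if np.linalg.norm(f)>flim: print("ABORT"); break
        dr+=np.clip(fr/20,-.8,.8); dx+=np.clip(fx/30,-.5,.5)
    print(np.array(log)); np.save("lw.npy",[th,dr,dx])
E
python3 - <<'E'
from low import *
Z=MB[:,2]; Y=MB[:,1]*np.sign((Rc.T@MB[:,1])[1]); g=bar0-6*Z
r.move_l(g+3*Z,vel=100); r.move_l(g-.2*Y,vel=30); r.dwell(.15); print((r.current_tool_pos()-g)@Y)
clamp(30); r.dwell(.05); f=F(4)-f0; print("grip",f,r.current_finger_gap(),r.current_clock())
if np.linalg.norm(f)<15: lower(q[3],0,0,q[3]-np.array([.01,.025,.05,.08,.115,.15,.19]),40)
E
```

```text
0.12122622317823538
grip [ 1.504  0.744 -0.11 ] 12.823757245012757 31.425
[[ 1.464 -1.836  6.122  1.725 -1.176  0.     0.     0.014  1.654 31.675]
 [ 1.449 -0.619  4.979  1.446 -0.012 -0.092  0.058  0.134  1.482 31.925]
 [ 1.424 -0.781  5.428  0.749  0.019 -0.123  0.106  0.245  0.898 32.233]
 [ 1.394  1.434  3.901 -0.548  2.096 -0.162  0.131  0.314  0.278 32.575]
 [ 1.359  3.696  3.291 -2.034  4.304 -0.09   0.112  0.416 -0.081 32.95 ]
 [ 1.324  4.004  3.066 -2.604  4.631  0.095  0.045  0.39  -0.33  33.325]
 [ 1.284  3.793  1.102 -2.498  3.95   0.295 -0.042  0.259 -1.005 33.733]]
```

```bash
python3 - <<'E'
from low import *
th,dr,dx=np.load("lw.npy")
lower(th,dr,dx,np.r_[np.arange(th-.04,.14,-.04),.12,.1,.08],45)
E
```

```text
[[ 1.244  4.334  1.516 -2.358  4.592  0.485 -0.125 -0.042 -1.437 34.117]
 [ 1.204  2.787 -0.014 -1.363  2.597  0.701 -0.204 -0.215 -0.895 34.5  ]
 [ 1.164  3.023  1.428  0.12   3.342  0.841 -0.249 -0.162 -0.733 34.883]
 [ 1.124  2.065  0.51  -1.149  2.083  0.992 -0.245 -0.082 -0.766 35.267]
 [ 1.084  1.045  0.128 -0.556  0.983  1.095 -0.284 -0.172 -0.959 35.65 ]
 [ 1.044 -0.947  0.209  0.259 -0.714  1.147 -0.302 -0.151 -0.717 36.033]
 [ 1.004  0.97  -0.344 -0.819  0.634  1.1   -0.294  0.063 -0.714 36.417]
 [ 0.964  1.929 -1.524 -0.79   0.716  1.148 -0.321  0.057 -0.97  36.8  ]
 [ 0.924  1.611 -1.266 -1.968  0.524  1.245 -0.347 -0.022 -0.684 37.183]
 [ 0.884  1.094 -1.25  -1.77   0.055  1.325 -0.413 -0.061 -0.991 37.567]
 [ 0.844  1.031 -0.378 -0.701  0.519  1.38  -0.472 -0.073 -0.702 37.95 ]
 [ 0.804 -0.044 -1.673  0.617 -1.192  1.432 -0.495 -0.078 -0.945 38.333]
 [ 0.764 -0.465 -1.869  0.754 -1.671  1.429 -0.475 -0.02  -0.696 38.717]
 [ 0.724 -0.419 -1.799  0.095 -1.625  1.406 -0.45   0.019 -0.906 39.1  ]
 [ 0.684  0.57  -1.959 -0.99  -1.157  1.385 -0.446  0.053 -0.693 39.483]
 [ 0.
[... 463 characters left out ...]
-3.745  1.249 -0.417 -0.043 -0.724 42.167]
 [ 0.364 -2.654 -3.666 -0.793 -4.372  1.144 -0.398 -0.075 -0.725 42.55 ]
 [ 0.324 -3.155 -4.232 -0.31  -5.017  1.011 -0.424 -0.059 -0.696 42.933]
 [ 0.284 -2.96  -3.041 -0.875 -3.749  0.853 -0.435 -0.033 -0.675 43.317]
 [ 0.244 -1.104 -3.692 -1.982 -3.85   0.705 -0.464 -0.023 -0.518 43.7  ]
 [ 0.204 -2.77  -3.055 -1.104 -3.554  0.65  -0.53  -0.07  -0.344 44.083]
 [ 0.164 -2.688 -3.892 -1.232 -4.28   0.512 -0.567 -0.069 -0.372 44.467]
 [ 0.12  -0.801 -4.529 -2.308 -4.592  0.377 -0.608  0.238 -0.458 44.875]
 [ 0.1    0.074 -3.534 -1.692 -3.509  0.337 -0.685  0.257 -0.152 45.142]
 [ 0.08   0.165 -2.628 -1.467 -2.606  0.341 -0.741  0.233 -0.069 45.408]]
```

Smooth, with low forces throughout. I'll do the final closing slowly, until it's felt.

```bash
python3 - <<'E'
from low import *
th,dr,dx=np.load("lw.npy")
lower(th,dr,dx,np.r_[np.arange(.07,.025,-.01),np.arange(.025,-.03,-.005)],12,flim=25,zstop=8)
r.dwell(.2); print(F(4)-f0, r.current_clock())
E
```

```text
STOP contact
[[ 0.07   1.647 -2.827 -1.375 -2.704  0.349 -0.79   0.127 -0.074 45.775]
 [ 0.06  -0.192 -3.722 -1.288 -3.727  0.431 -0.836  0.037 -0.119 46.142]
 [ 0.05  -0.316 -2.965  0.076 -2.977  0.422 -0.879  0.073 -0.063 46.508]
 [ 0.04   0.505 -3.6    1.728 -3.577  0.406 -0.876  0.063 -0.083 46.875]
 [ 0.03  -2.131 -3.592  3.259 -3.654  0.431 -0.819 -0.039 -0.189 47.242]
 [ 0.025 -0.525 -3.213  3.172 -3.225  0.325 -0.71   0.047 -0.197 47.5  ]
 [ 0.02   0.284 -3.715  2.    -3.709  0.298 -0.604  0.076 -0.164 47.758]
 [ 0.015  0.746 -3.662  1.9   -3.651  0.313 -0.538  0.035 -0.142 48.017]
 [ 0.01  -0.393 -2.834  0.915 -2.838  0.35  -0.474  0.004 -0.152 48.275]
 [ 0.005  0.518 -2.343  1.094 -2.34   0.33  -0.444  0.004 -0.168 48.533]
 [-0.     0.693 -2.868 -0.569 -2.868  0.356 -0.407 -0.007 -0.171 48.792]
 [-0.005  2.045  2.768 -1.696  2.758  0.391 -0.426 -0.067  0.583 49.05 ]
 [-0.01   3.087  8.048 -3.027  8.017  0.493 -0.483 -0.179  1.785 49.308]]
[-3.481 -3.302  7.261] 49.5083
```

```bash
python3 - <<'E'
from low import *
th,dr,dx=np.load("lw.npy")
ungrasp(); r.dwell(.1); print("open",F(3)-f0,r.current_finger_gap())
Z=quat(tilt(th))[1][:,2]; p=r.current_tool_pos()
r.move_l(p-40*Z,vel=60); r.move_l(p-130*Z+[0,0,40],vel=150); print(F(3)-f0,r.current_clock())
s=viewer.read_camera("side"); t=viewer.read_camera("top")
P=C2W(pose,np.array([[120,-107.5,97],[-120,-107.5,97],[120,107.5,97],[-120,107.5,97],bar(0,65),bar(0,-65)]))
out=[]
for im,c,(x0,y0) in ((s,"side",(190,200)),(t,"top",(225,200))):
    im=cv2.resize(im[y0:y0+165,x0:x0+200],None,fx=2,fy=2)
    im=cv2.resize(im,(400,330))
    for u in proj(c,P): cv2.drawMarker(im,tuple(int(v) for v in (u-[x0,y0])*2),(0,0,255),0,8)
    out.append(im)
cv2.imwrite("pics/end.png",np.hstack(out))
E
```

```text
open [ 1.187  0.515 -0.385] 85.83308635998524
[-0.243  0.782  0.712] 52.0583
```

View pics/end.png

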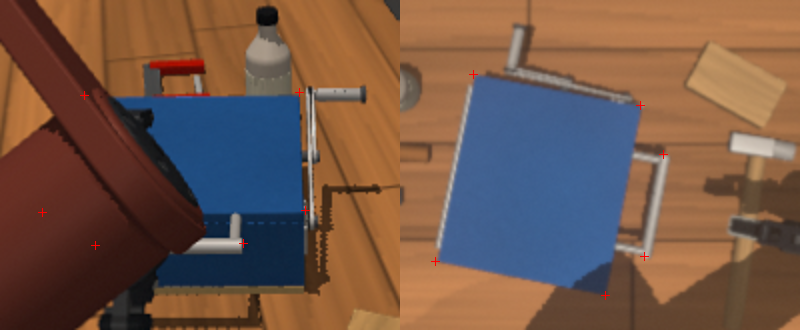

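The lid is shut: its corners and the bar sit on the predicted markers, e.g. the bar at (662, 154)–(644, 256) in the top panel. The chest is in place, and the clamp, bottle, offcut and mallet are where they were. The gripper is clear.

```bash
python3 -c "
from bench import r
print(r.job_done())"
```

```text
the job is handed in; nothing more can be done
None
```

The job is handed in: I unlocked the stay with the lid up (at most 2.7 N felt along the link), then lowered the lid shut by its bar and let go, with the chest in place in the last pictures and about 52 of the 72 s used.

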